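Arm the logger and close the transport pod on its dowels

ROBOT

A 6-joint arm with a two-finger parallel gripper is mounted at the origin on the work surface. World frame = base frame: x ahead of the robot, y to its left, z up, the work surface at z = 0. Lengths are in m, angles in rad, forces in N, time in s.
With the tool pointing down it reaches from about 0.35 to 0.975 m from the base axis. Payload 4.9 kg.
Tool frame: the origin (TCP) lies at the very end of the fingers, on their centre line; the grasp point (between the pads) lies 19 mm behind it (manip.hold_point_z is the distance from the TCP to the grasp point, in m); z points along the fingers, y is the direction in which the jaws open and shut (so a half turn about z gives the same grasp; the last joint's range is limited). The gripper opens to 85 mm and grips with 20 to 120 N. Pads are 22 mm wide; open, the fingers measure 114 mm over their backs; the gripper's body (76 mm by 85 mm) begins 54 mm behind the grasp point. The pads swing forward as they close: fully open they stand 13 mm farther back than shut.
Start: joints at [1.162, 0.053, 1.613, -0, 1.476, -0.119], TCP at [0.179, 0.599, 0.231] pointing down, gripper open.
Joint ranges: [-3.01, 3.01], [-1.01, 2.22], [0.06, 2.58], [-1.02, 4.17], [0.09, 2.62], [-3.14, 3.14]. Speed limits (rad/s): [2.57, 2.57, 3.14, 3.14, 3.14, 3.14].

INTERFACE

Orientations are given as a unit quaternion [w, x, y, z].
In Python, from plant import monitor, grab_frame, camera_params, ticket, manip gives the robot as it stands.
- The arm moves only by the tool play_rows, never from a script. Its argument "commands" is a list of rows, each an object of numbers: "dx", "dy", "dz": the shift along the tool's x, y, z in cm; "rx", "ry", "rz": the turn, a rotation vector about the tool's x, y, z in rad; "claw": the closure, from 0 (fully open) to 1 (shut). In form: [{"dx": .., "dy": .., "dz": .., "rx": .., "ry": .., "rz": .., "claw": ..}, ...]. A call has 1 to 5 rows; each row is the pose to reach, as a shift and turn from the pose measured when the call began, along the tool's axes at that moment; what a row does not reach only later rows make up. A row lasts 1/10 s, in which the tool goes at most 50 mm and 8.59 degrees, less where a joint would pass 70% of its speed; a pose out of reach is approached as far as the arm can. A call with a gripper value outside its range is refused whole. The fingers move at their own pace and stop on an object; the grip force is fixed at half the most. Time passes only in rows, so rows that repeat a pose let the fingers close. It gives the time, the measured TCP pose, the force and the opening at its end, in the units of the state.
- monitor.state(): the state, without advancing time (a new reading comes with each control period).
- grab_frame(name): name is "scene" or "top"; returns the picture (384x512x3 uint8, blue, green, red); there is no depth.
- camera_params(name): a dict with "fx", "fy", "cx", "cy" (pixels), "rvec" (rotation vector, rad) and "tvec" (3), from world to camera coordinates, as OpenCV has them. Camera axes: x right, y down, z forward; pixel columns grow to the right and rows downward; lengths in m; the calibration is good to about 2 mm. A picture is of the moment at which its call begins. camera_params takes no time and is no camera call.
- ticket.job_done(): hands the job in, once; it reports no verdict.
The state is a dict: "time": time; "joint_pos": joint angles; "joint_vel": joint speeds; "joint_efforts": joint torques, N m; "tool_pos": TCP position; "tool_rot": TCP orientation; "contact_force": force on the tool from outside, world axes, zero at the start; "ft_torque": the same for the moment, N m; "gripper_width": opening from 0.0 (shut) to 1.0 (fully open).
Only numpy, scipy, OpenCV 4.12 (cv2) and the standard library are available. Lean on these libraries where they do the work, as an engineer would, in place of code of your own. Each camera call takes 0.05 s, during which the arm holds its last target.

TASK

Get the medical transport pod ready: in its open lower half, push the logger's red mushroom knob right down, let it spring back up, then twist it clockwise to its stop to arm it. Then set the orange upper half level on the two dowels of the lower half and press it down until the seam is shut all round against the sprung seal; finish while still holding it pressed shut, without letting go. Leave the other things on the table where they are.

Things in the scene. Friction and masses are not known exactly. Their poses are not given: they have to be found in the camera images.
- pod_base: Lower half, fixed: white open box 150 (x) x 120 (y) mm, walls 6, rim 42 mm above the table, on a dark nest plate 250 x 130 x 6 mm. Origin: on the table under its centre; x along the long side, z up. Ears 32 x 44 mm at both ends, level with the rim, carry the dowels at x = +91 and -91 mm. A grey logger with the red knob is in its middle. The upper half fits either way round.
- base_seam (a point): Centre of the lower half's rim plane, 42 mm above the table, above pod_base's origin; same axes as pod_base. Where top_seam must come. Inside the blue seal frame the opening is 125 (x) x 95 (y) mm, its top 48 mm above the table: fingers that grip the knob must fit inside it, so open them only part way (about 45 mm).
- dowel_a (a point): Tip of the steel dowel at pod_base's +x end: upright, 10 mm diameter, 21 mm tall above the rim (63 mm above the table), its top 6 mm tapered.
- dowel_b (a point): Tip of the same kind of dowel at pod_base's -x end.
- twist_grip (a point): Red mushroom knob on pod_base's upright axis: disc of 40 mm diameter, 30 to 36 mm above the table, with a grip bar on it, 38 long x 14 wide, 36 to 68 mm above the table. This point is on the axis 57 mm above the table (11 below the bar's top) and goes down with the knob. Its x lies along the bar: along pod_base's x at twist 0, turned clockwise from above by the value of twist.
- press (a joint): How far the red knob is pushed down, m: 0 up, 0.006 fully down. Spring return: starts to move at about 2 N, fully down at about 6 N; it comes back up by itself.
- twist (a joint): How far the red knob is turned clockwise seen from above, rad: starts between 0 and 0.25, stop at 1.35 (armed). Light friction (0.04 N m); stays where it is left.
- seal (a joint): How far the blue sprung seal frame just inside the lower rim is pushed down, m: 0 when it stands 6 mm above the rim, 0.006 when level with the rim. Starts to move at about 4 N, level at about 12 N, so the upper half (about 3 N) does not close by its own weight: it takes about 9 N more.
- pod_top: Orange upper half, loose, about 0.3 kg, lying right way up on the table: hollow box open below, 150 (x) x 120 (y) x 40 mm, walls 12, an ear 32 x 44 x 14 mm at each end flush with the underside; each ear has a through hole of 12 mm (chamfered) for a dowel, at x = +91 and -91 mm. Origin: centre of the underside; x along the long side, z up.
- top_grip (a point): Point to grip the upper half: in the black handle block on its top, 80 long (x) x 22 wide (y) mm, 40 to 74 mm above the underside. This point is 62 mm above the underside on the centre line, 12 mm below the handle's top; same axes as pod_top.
- top_seam (a point): Centre of the upper half's underside, same axes as pod_top.
- marker: Bystander: blue marker lying between the halves, 14 mm thick, about 130 mm long. Leave alone.
- vial: Bystander: small glass vial with blue cap, 28 mm diameter, 55 mm tall, standing on the robot's side of the halves. Leave alone.
- tape: Bystander: roll of tape, 100 mm diameter, 48 mm tall, lying flat beyond the halves. Leave alone.
- coolant: Bystander: blue coolant brick, 90 x 140 x 26 mm, beyond the halves. Leave alone.
- carton: Bystander: small cardboard box, 70 x 110 x 50 mm, beyond the halves. Leave alone.
- cup: Bystander: white cup, 80 mm diameter, 90 mm tall, at the left. Leave alone.
- flask: Bystander: amber bottle, 60 mm diameter, 130 mm tall, at the right. Leave alone.
Mind the look-alikes: they are no part of the job. Of the things that look like the pod_top, the smaller one is meant.

How it is judged:
On the way, in this order (a step that is already met when the one before it is completed fails the run):
1. the red knob is pushed down (5 of its 6 mm or more) (value of joint press above 0.0048 m), for 0.05 s.
2. the red knob is back up and turned clockwise to its stop (1.2 rad or more) (value of joint twist above 1.2 rad and value of joint press below 0.002 m), for 0.1 s.
3. the upper half sits on the dowels and is pressed shut (horizontal distance between top_seam and base_seam below 0.003 m and z of top_seam in the frame of pod_base between 0.039 and 0.044 m and angle between top_seam's own z axis and vertical below 0.03 rad and angle between the x axis of top_seam and the x axis of pod_base, either way round below 0.03 rad and value of joint seal above 0.0035 m and contact force between pod_top and pod_base above 7 N and contact force between the fingers and pod_top above 3 N), for 0.3 s.
At the end, for the whole second after the job is handed in: Upper half on both dowels: within 3 mm and 0.03 rad, level within 0.03 rad, seam open less than 2 mm, seal down over 3.5 mm, halves pressed together with over 7 N, fingers still on the upper half with over 3 N, knob still turned past 1.15 rad (all of step 3 and value of joint twist above 1.15 rad); the arm keeps its last pose, push and grip.
It fails at once if a bystander is pushed more than 30 mm out of place (distance of any of marker, vial, tape, coolant, carton, cup, flask from where it was at the start of the episode above 0.03 m).
It also fails if it takes over 54 s, if anything falls off the work surface, if the arm or the gripper's body presses on something with over 40 N, if the wrist force passes 120 N, or if a joint passes its speed limit or range.

## Working session

There is one attempt and no reset: what is moved stays moved. The work goes in short steps, Python scripts to look and compute and a tool call to move; the robot and the scene stay as the last step left them, time stands still between calls to the robot, and variables do not carry over. Pictures are saved under pics/ and viewed, and the job is handed in when it is done.

Besides the shell and the picture viewer there is one more tool, called after "Emit:" by a JSON object that holds its "op" and its "data", one argument or row to a line. play_rows: Moves the arm, as the interface text tells. Its arguments: {"type":"object","properties":{"commands":{"type":"array"}},"required":["commands"]}

```bash
ls; mkdir -p pics; python3 - <<'E'
from plant import monitor, grab_frame, camera_params, ticket, manip
import cv2
print(monitor.state()); print([a for a in dir(manip) if a[0]!='_'], manip.hold_point_z)
for n in("scene","top"):
    f=grab_frame(n); cv2.imwrite(f"pics/{n}0.png",f); print(camera_params(n))
E
```

```text
pics
{'time': 0.0, 'joint_pos': array([ 1.16199148e+00,  5.33298917e-02,  1.61431186e+00,  9.72633523e-06,
        1.47599880e+00, -1.19003856e-01]), 'joint_vel': array([-0.00055696, -0.00130808,  0.0001022 ,  0.00208183, -0.00048191,
        0.00104957]), 'joint_efforts': array([-1.05010939e-03, -3.93689525e+01, -3.70175421e+01, -1.67753615e-04,
        7.08385240e-03, -1.28829726e-05]), 'tool_pos': array([0.17834808, 0.5983561 , 0.23006907]), 'tool_rot': array([-2.71771401e-04,  1.44394354e-01,  9.89519693e-01, -9.87233368e-04]), 'contact_force': array([-0.2550588 ,  0.22254075,  0.29351186]), 'ft_torque': array([0.0027455 , 0.00739786, 0.00026887]), 'gripper_width': 1.0053901460126486}
['IKError', 'hold_point_z'] 0.0187
{'fx': 424.52201139688896, 'fy': 424.52201139688896, 'cx': 254.31241985129301, 'cy': 195.41683079948822, 'rvec': array([ 1.79643202,  1.39309931, -0.73451697]), 'tvec': array([-0.14386454, -0.21675889,  1.70068434])}
{'fx': 442.0712540468138, 'fy': 442.0712540468138, 'cx': 255.69283224578984, 'cy': 186.40838031659013, 'rvec': array([ 2.11269069, -2.12949396,  0.19012443]), 'tvec': array([0.01504621, 0.54039907, 1.59359251])}
```

View pics/scene0.png

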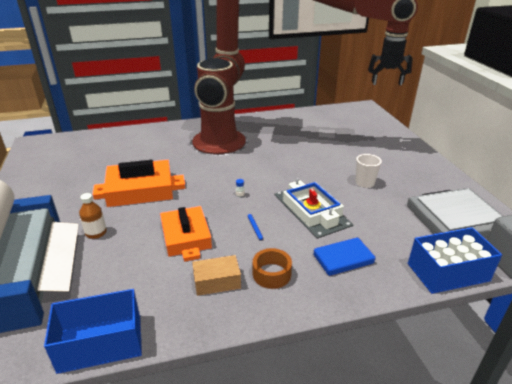

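View pics/top0.png

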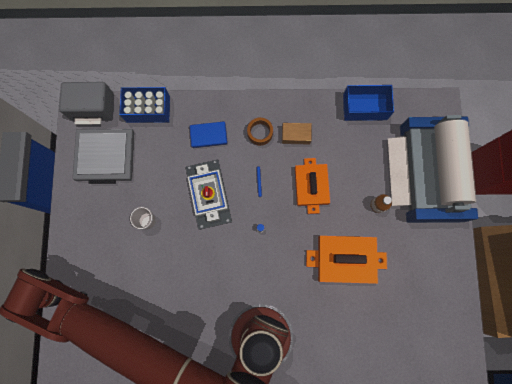

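The scene view shows two orange lid look-alikes. The smaller is at top (312,184) / scene (185,228), and the larger at top (348,260) / scene (138,183). I pick the smaller. The only red knob is at top (208,193) / scene (313,198). Next come close crops and measurements.

```bash
cat > h.py <<'E'
import numpy as np, cv2
from plant import monitor, grab_frame, camera_params, ticket, manip
P={n:camera_params(n) for n in("scene","top")}
def K(n): p=P[n]; return np.array([[p['fx'],0,p['cx']],[0,p['fy'],p['cy']],[0,0,1.]])
def ray(n,uv):
    p=P[n]; R=cv2.Rodrigues(p['rvec'])[0]; c=-R.T@p['tvec']
    d=R.T@np.linalg.inv(K(n))@np.array([uv[0],uv[1],1.]); return c,d/np.linalg.norm(d)
def onz(n,uv,z): c,d=ray(n,uv); return c+d*(z-c[2])/d[2]
def proj(n,X): return cv2.projectPoints(np.float64(X).reshape(-1,1,3),P[n]['rvec'],P[n]['tvec'],K(n),None)[0].reshape(-1,2)
def crop(f,x,y,w,h,s,name): cv2.imwrite(name,cv2.resize(f[y:y+h,x:x+w],None,fx=s,fy=s,interpolation=cv2.INTER_CUBIC))
E
python3 - <<'E'
from h import *
t=cv2.imread('pics/top0.png');s=cv2.imread('pics/scene0.png')
crop(t,180,150,60,85,7,'pics/c1.png');crop(t,285,150,60,70,7,'pics/c2.png')
crop(s,265,170,90,70,7,'pics/c3.png');crop(s,150,195,70,70,7,'pics/c4.png')
hs=cv2.cvtColor(t,cv2.COLOR_BGR2HSV)
m=cv2.inRange(hs,(3,150,120),(20,255,255))
for c in cv2.findContours(m,cv2.RETR_EXTERNAL,cv2.CHAIN_APPROX_NONE)[0]:
    if cv2.contourArea(c)>100: print(cv2.contourArea(c),cv2.minAreaRect(c),cv2.boundingRect(c))
E
```

```text
161.5 ((311.5, 258.0), (16.0, 11.0), 90.0) (306, 250, 12, 17)
2697.0 ((352.78955078125, 259.15557861328125), (66.91224670410156, 46.30350875854492), 1.6846843957901) (320, 236, 67, 48)
1396.5 ((312.2279052734375, 185.41815185546875), (55.41032791137695, 32.46126937866211), 86.18592071533203) (295, 158, 35, 56)
438.0 ((260.0, 129.5), (23.0, 24.0), 90.0) (248, 118, 25, 24)
```

View pics/c1.png

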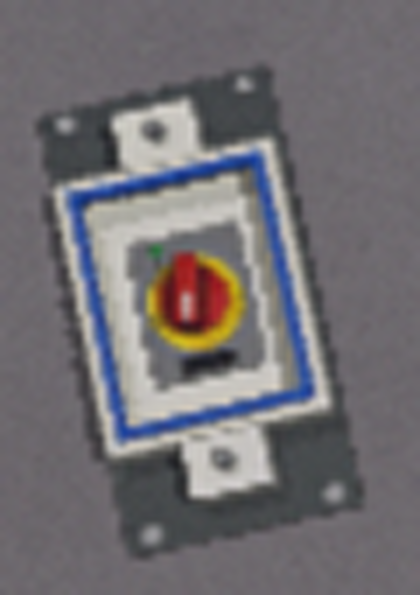

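View pics/c2.png

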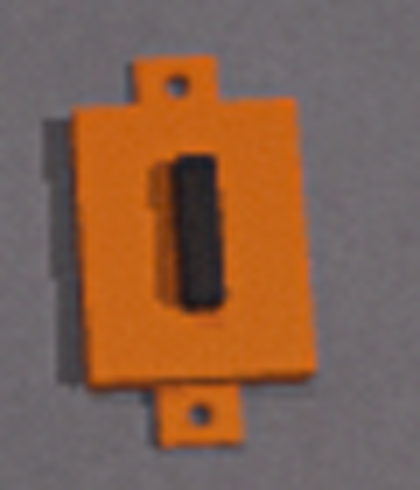

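View pics/c3.png

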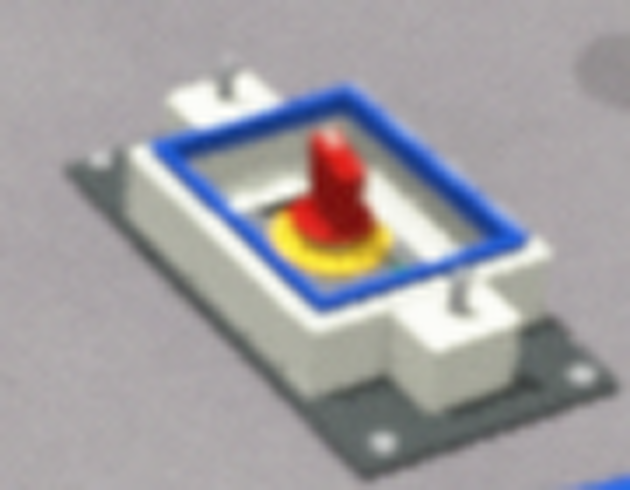

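View pics/c4.png

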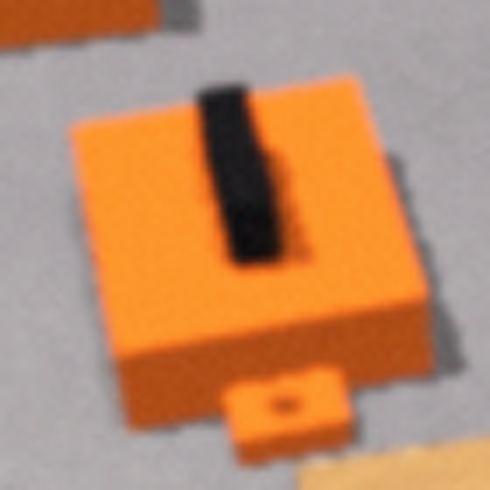

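```bash
cat > meas.py <<'E'
from h import *
def rectinfo(n,m,z,off):
    pts=np.argwhere(m)[:,::-1]+np.array(off); X=np.array([onz(n,p,z)[:2] for p in pts])*1000
    r=cv2.minAreaRect(X.astype(np.float32)); return r
def cw(n,f,x,y,r,dark=True):
    pass
E
python3 - <<'E'
from h import *
t=cv2.imread('pics/top0.png');s=cv2.imread('pics/scene0.png')
def blue(n,f,x,y,w,h):
    hs=cv2.cvtColor(f,cv2.COLOR_BGR2HSV)[y:y+h,x:x+w]
    m=cv2.inRange(hs,(100,130,60),(130,255,255))
    c=max(cv2.findContours(m,cv2.RETR_EXTERNAL,cv2.CHAIN_APPROX_NONE)[0],key=cv2.contourArea)
    X=np.array([onz(n,p[0]+[x,y],.048)[:2]*1000 for p in c],np.float32)
    r=cv2.minAreaRect(X); print(n,'blue',np.round(r[0],1),np.round(r[1],1),round(r[2],2))
blue('top',t,180,155,60,75); blue('scene',s,275,175,70,55)
def pt(n,c,x0,y0,z,lab): 
    uv=(np.array(c)+.5)/7-.5+[x0,y0]; X=onz(n,uv,z); print(lab,np.round(uv,1),np.round(X*1000,1)); return X
a=pt('top',(155,130),180,150,.063,'dowA');b=pt('top',(226,460),180,150,.063,'dowB')
print('dist',np.linalg.norm(a-b)*1000,'mid',(a+b)/2,'ang',np.degrees(np.arctan2(*(a-b)[1::-1])))
# scene dowel tips
a=pt('scene',(462,268),265,170,.063,'dowA s');b=pt('scene',(228,65),265,170,.063,'dowB s')
print('dist',np.linalg.norm(a-b)*1000,'mid',(a+b)/2,'ang',np.degrees(np.arctan2(*(a-b)[1::-1])))
a=pt('top',(178,85),285,150,.014,'holeA');b=pt('top',(201,414),285,150,.014,'holeB')
print('dist',np.linalg.norm(a-b)*1000,'mid',(a+b)/2,'ang',np.degrees(np.arctan2(*(a-b)[1::-1])))
# bolts on plate
bs=[pt('top',c,180,150,.007,'bolt') for c in((65,124),(244,83),(335,492),(151,533))]; print('bolt mid',np.mean(bs,0))
# black handle
for n,f,(x,y,w,h) in(('top',t,(302,167,20,30)),('scene',s,(175,203,20,32))):
    g=f[y:y+h,x:x+w].max(2); m=(g<70)
    X=np.array([onz(n,p+np.array([x,y]),.074)[:2]*1000 for p in np.argwhere(m)[:,::-1]],np.float32)
    r=cv2.minAreaRect(X);print(n,'handle',r,X.mean(0))
# orange top of lid, top view z=.04
hs=cv2.cvtColor(t,cv2.COLOR_BGR2HSV)
hs2=cv2.cvtColor(s,cv2.COLOR_BGR2HSV)
y,x=155,290
m=cv2.inRange(hs[160:212,292:332],(3,150,120),(20,255,255))
m=cv2.morphologyEx(m,cv2.MORPH_CLOSE,np.ones((15,15)));m=cv2.morphologyEx(m,cv2.MORPH_OPEN,np.ones((17,17)))
c=max(cv2.findContours(m,0,1)[0],key=cv2.contourArea)
X=np.array([onz('top',p[0]+[292,160],.04)[:2]*1000 for p in c],np.float32);print('lid top',cv2.minAreaRect(X))
E
```

```text
top blue [522.7 192.9] [135.  104.1] 12.72
scene blue [526.8 196.1] [137.8 107. ] 12.76
dowA [201.7 168.1] [609.  211.1  63. ]
dowB [211.9 215.3] [432.3 171.4  63. ]
dist 181.09654770727153 mid [0.52067711 0.19121688 0.063     ] ang 12.673015636340367
dowA s [330.6 207.9] [611.6 218.3  63. ]
dowB s [297.1 178.9] [439.5 176.6  63. ]
dist 177.05826136101302 mid [0.5255649  0.19744936 0.063     ] ang 13.637539118257335
holeA [310.  161.7] [ 642.  -198.2   14. ]
holeB [313.3 208.7] [ 460.1 -205.1   14. ]
dist 182.05117240970355 mid [ 0.55101093 -0.20165059  0.014     ] ang 2.178844220772186
bolt [188.9 167.3] [625.8 268.1   7. ]
bolt [214.4 161.4] [648.2 169.7   7. ]
bolt [227.4 219.9] [421.4 118.4   7. ]
bolt [201.1 225.7] [400.1 217.2   7. ]
bolt mid [0.5238587  0.19333784 0.007     ]
top handle ((549.0036010742188, -199.22935485839844), (21.9368953704834, 78.4773178100586), 89.51226806640625) [ 548.559   -198.85759]
scene handle ((573.0926513671875, -197.3997344970703), (109.3968734741211, 18.407135009765625), 2.1571061611175537) [ 576.1208  -197.48296]
lid top ((545.1053466796875, -198.72457885742188), (147.31463623046875, 196.21929931640625), 88.7185287475586)
```

```bash
cat >> h.py <<'E'
from scipy.spatial.transform import Rotation as Ro
def cur():
    s=monitor.state(); q=s['tool_rot']; return s,np.array(s['tool_pos']),Ro.from_quat([q[1],q[2],q[3],q[0]])
def Rdes(yaw): # tool x at yaw (deg), z down
    a=np.radians(yaw); x=np.array([np.cos(a),np.sin(a),0]); z=np.array([0,0,-1.]); return Ro.from_matrix(np.c_[x,np.cross(z,x),z])
def go(p,yaw):
    s,c,R=cur(); d=R.inv().apply(np.array(p)-c)*100; r=(R.inv()*Rdes(yaw)).as_rotvec()
    print('d cm',np.round(d,2),'r',np.round(r,3)); return d,r
def yaw():
    s,c,R=cur(); x=R.as_matrix()[:,0]; return np.degrees(np.arctan2(x[1],x[0]))
def st():
    s,c,R=cur(); print('t',round(s['time'],2),'p',np.round(c*1000,1),'yaw',round(yaw(),2),'F',np.round(s['contact_force'],1),'M',np.round(s['ft_torque'],2),'w',round(s['gripper_width'],3),'q',np.round(s['joint_pos'],2),'tilt',np.round(R.as_matrix()[:2,2],4))
E
python3 - <<'E'
from h import *
st(); go((.524,.1945,.12),184)
t=cv2.imread('pics/top0.png')
# knob: red mask
b=t[180:206,195:222].astype(int); m=(b[:,:,2]>110)&(b[:,:,1]<70)&(b[:,:,0]<70)
p=np.argwhere(m)[:,::-1]+[195,180]; X=np.array([onz('top',q,.068)[:2]*1000 for q in p],np.float32)
print(len(p),cv2.minAreaRect(X),X.mean(0), onz('top',p.mean(0),.036)*1000)
E
```

```text
t 0.1 p [178.4 598.4 230.2] yaw 163.4 F [ 0.2 -0.  -0.6] M [ 0.05 -0.02  0.02] w 0.999 q [ 1.16  0.05  1.61 -0.    1.48 -0.12] tilt [-0.0007 -0.0017]
d cm [-44.66 -28.81  11.06] r [-0.002 -0.001 -0.36 ]
41 ((521.6392822265625, 184.16363525390625), (37.72895050048828, 25.72060775756836), 0.7984573841094971) [521.3684  186.62436] [527.04460687 190.33835861  36.        ]
```

Emit:
{"op": "play_rows", "data": {
  "commands": [
    {"dx": -5, "dy": -3.2, "dz": 0.3, "rx": 0, "ry": 0, "rz": -0.04, "claw": 0.47},
    {"dx": -9, "dy": -5.8, "dz": 0.5, "rx": 0, "ry": 0, "rz": -0.08, "claw": 0.47},
    {"dx": -13, "dy": -8.4, "dz": 0.8, "rx": 0, "ry": 0, "rz": -0.12, "claw": 0.47},
    {"dx": -17, "dy": -11, "dz": 1, "rx": 0, "ry": 0, "rz": -0.15, "claw": 0.47},
    {"dx": -21, "dy": -13.6, "dz": 1.5, "rx": 0, "ry": 0, "rz": -0.18, "claw": 0.47}
  ]
}}

```text
time: 0.6
tool_pos: [0.3409, 0.4072, 0.2153]
tool_rot: [-0.0, 0.054, 0.999, -0.001]
contact_force: [1.8, 1.0, 0.8]
gripper_width: 0.529
```

```bash
python3 - <<'E'
from h import *
st(); go((.524,.1945,.12),184)
E
```

```text
t 0.6 p [340.9 407.2 215.3] yaw 173.81 F [1.8 1.  0.8] M [-0.02 -0.03  0.  ] w 0.529 q [ 0.73 -0.16  1.85 -0.    1.46 -0.73] tilt [-0.0004 -0.0015]
d cm [-20.5  -19.15   9.56] r [-0.002 -0.    -0.178]
```

Fast tracking. On to a point above the knob.

Emit:
{"op": "play_rows", "data": {
  "commands": [
    {"dx": -4.2, "dy": -4, "dz": 1, "rx": 0, "ry": 0, "rz": -0.04, "claw": 0.47},
    {"dx": -8.4, "dy": -8, "dz": 3, "rx": 0, "ry": 0, "rz": -0.08, "claw": 0.47},
    {"dx": -12.6, "dy": -12, "dz": 5, "rx": 0, "ry": 0, "rz": -0.12, "claw": 0.47},
    {"dx": -16.8, "dy": -16, "dz": 7, "rx": 0, "ry": 0, "rz": -0.15, "claw": 0.47},
    {"dx": -20.5, "dy": -19.1, "dz": 9, "rx": 0, "ry": 0, "rz": -0.178, "claw": 0.47}
  ]
}}

```text
time: 1.1
tool_pos: [0.4956, 0.2257, 0.1415]
tool_rot: [-0.0, -0.035, 0.999, -0.001]
contact_force: [0.7, 0.4, -0.2]
gripper_width: 0.529
```

Emit:
{"op": "play_rows", "data": {
  "commands": [
    {"dx": 0, "dy": 0, "dz": 0, "claw": 0.47},
    {"dx": 0, "dy": 0, "dz": 0, "claw": 0.47}
  ]
}}

```text
invalid input
```

```bash
python3 - <<'E'
from h import *
st(); go((.524,.1945,.041),184)
for n,(x,y,w,h) in(("scene",(255,120,110,120)),("top",(165,140,85,100))):
    f=grab_frame(n); cv2.imwrite(f'pics/{n}1.png',f); crop(f,x,y,w,h,6 if n=='top' else 5,f'pics/{n}1c.png')
E
```

```text
t 1.1 p [495.6 225.7 141.5] yaw -175.94 F [ 0.7  0.4 -0.2] M [ 0.01 -0.02  0.01] w 0.529 q [ 0.29 -0.07  1.88 -0.    1.32 -1.35] tilt [-0.0001 -0.0013]
d cm [-2.61 -3.3  10.05] r [-0.001 -0.     0.001]
```

View pics/scene1c.png

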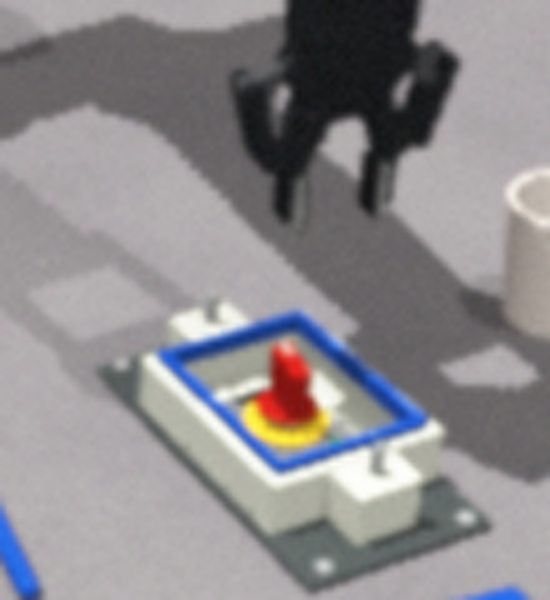

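View pics/top1c.png

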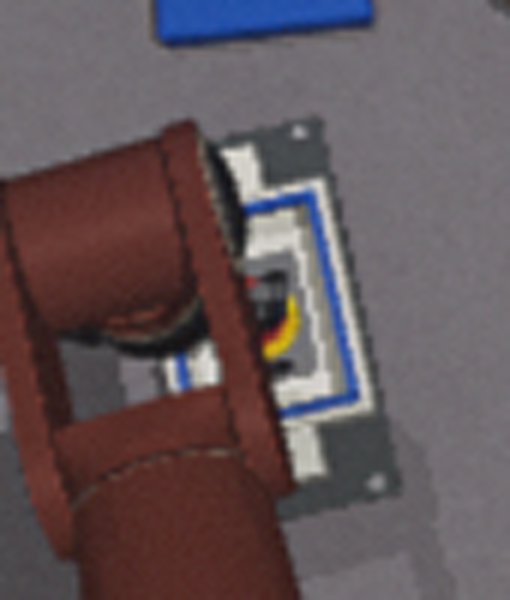

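The scene crop shows the fingers about 45 mm open, with tips at crop (287,218) and (372,210). They are above and behind the knob, whose top is at crop (288,345). Every field seems to be required per row. I move over the knob next.

Emit:
{"op": "play_rows", "data": {
  "commands": [
    {"dx": -2.6, "dy": -3.3, "dz": 1.5, "rx": 0, "ry": 0, "rz": 0, "claw": 0.47},
    {"dx": -2.6, "dy": -3.3, "dz": 4.5, "rx": 0, "ry": 0, "rz": 0, "claw": 0.47},
    {"dx": -2.6, "dy": -3.3, "dz": 4.5, "rx": 0, "ry": 0, "rz": 0, "claw": 0.47},
    {"dx": -2.6, "dy": -3.3, "dz": 4.5, "rx": 0, "ry": 0, "rz": 0, "claw": 0.47}
  ]
}}

```text
time: 1.6
tool_pos: [0.5224, 0.1918, 0.0932]
tool_rot: [-0.004, -0.032, 0.999, -0.002]
contact_force: [-0.2, -0.8, 0.1]
gripper_width: 0.527
```

```bash
python3 - <<'E'
from h import *
st(); go((.524,.1945,.041),184)
s,c,R=cur()
f=grab_frame('scene'); cv2.imwrite('pics/scene2.png',f); crop(f,265,140,90,90,6,'pics/scene2c.png')
y=R.as_matrix()[:,1]
print((proj('scene',[c,c+.0225*y,c-.0225*y])-[265,140])*6)
E
```

```text
t 1.6 p [522.4 191.8  93.2] yaw -176.29 F [-0.2 -0.8  0.1] M [ 0.03 -0.01  0.03] w 0.527 q [ 0.22  0.02  1.88 -0.    1.24 -1.41] tilt [-0.0072 -0.0046]
d cm [-0.21  0.28  5.22] r [-0.004 -0.007 -0.005]
[[279.92252415 263.76486356]
 [321.07062987 256.28445659]
 [238.39738099 271.31381302]]
```

View pics/scene2c.png

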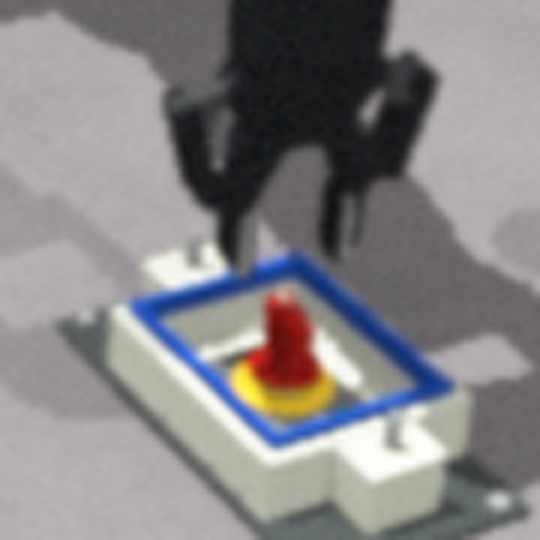

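The scene crop shows finger tips at about (243,270) and (338,255), with the bar top at (283,297) between and below them. Next I check how the bar sits against its projection.

```bash
python3 - <<'E'
from h import *
for c in((.524,.1945),(.522,.192)):
    print((proj('scene',[[*c,.068],[*c,.036]])-[265,140])*6)
f=cv2.imread('pics/scene2.png')
crop(f,290,165,50,45,12,'pics/scene2d.png')
print(onz('scene',(np.array([281,297])+.5)/6-.5+[265,140],.068))
E
```

```text
[[282.25994025 306.70107687]
 [277.52187179 358.67206009]]
[[276.17980742 305.25040989]
 [271.53029617 357.19818965]]
[0.51308649 0.19661081 0.068     ]
```

View pics/scene2d.png

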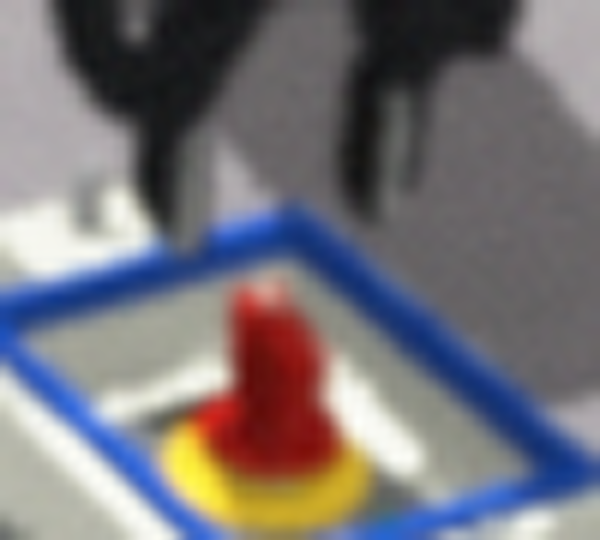

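The bar lies between the fingers with room on both sides. Descending to TCP z ≈ 41 mm.

Emit:
{"op": "play_rows", "data": {
  "commands": [
    {"dx": -0.2, "dy": -0.1, "dz": 2, "rx": 0, "ry": 0, "rz": 0, "claw": 0.47},
    {"dx": -0.2, "dy": -0.1, "dz": 4, "rx": 0, "ry": 0, "rz": 0, "claw": 0.47},
    {"dx": -0.2, "dy": -0.1, "dz": 5.2, "rx": 0, "ry": 0, "rz": 0, "claw": 0.47},
    {"dx": -0.2, "dy": -0.1, "dz": 5.2, "rx": 0, "ry": 0, "rz": 0, "claw": 0.47},
    {"dx": -0.2, "dy": -0.1, "dz": 5.2, "rx": 0, "ry": 0, "rz": 0, "claw": 0.47}
  ]
}}

```text
time: 2.15
tool_pos: [0.5256, 0.1917, 0.0436]
tool_rot: [-0.002, -0.033, 0.999, -0.002]
contact_force: [-0.3, 0.1, 1.1]
gripper_width: 0.528
```

```bash
python3 - <<'E'
from h import *
st(); go((.524,.1945,.041),184)
f=grab_frame('scene'); cv2.imwrite('pics/scene3.png',f); crop(f,285,160,60,60,9,'pics/scene3c.png')
E
```

```text
t 2.15 p [525.6 191.7  43.6] yaw -176.22 F [-0.3  0.1  1.1] M [-0.01  0.03  0.05] w 0.528 q [ 0.22  0.09  1.9  -0.    1.15 -1.42] tilt [-0.0032 -0.0038]
d cm [0.14 0.29 0.26] r [-0.004 -0.003 -0.004]
```

View pics/scene3c.png

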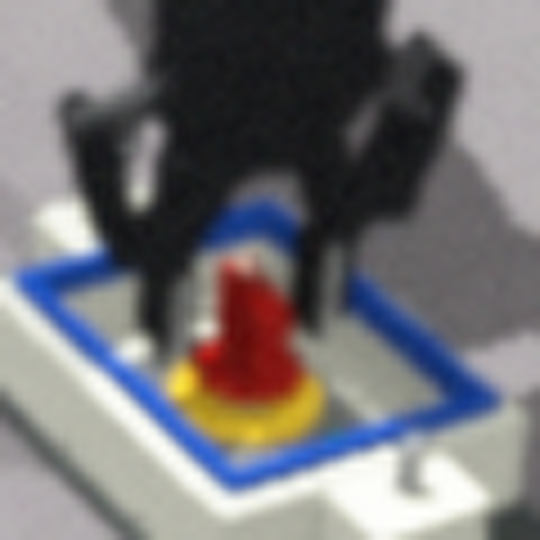

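The fingers straddle the bar, which is at crop (255,310). I lower a touch more and close.

Emit:
{"op": "play_rows", "data": {
  "commands": [
    {"dx": 0.0, "dy": 0.1, "dz": 0.2, "rx": 0, "ry": 0, "rz": 0, "claw": 0.6},
    {"dx": 0, "dy": 0.1, "dz": 0.2, "rx": 0, "ry": 0, "rz": 0, "claw": 0.75},
    {"dx": 0, "dy": 0.1, "dz": 0.2, "rx": 0, "ry": 0, "rz": 0, "claw": 1},
    {"dx": 0, "dy": 0.1, "dz": 0.2, "rx": 0, "ry": 0, "rz": 0, "claw": 1},
    {"dx": 0, "dy": 0.1, "dz": 0.2, "rx": 0, "ry": 0, "rz": 0, "claw": 1}
  ]
}}

```text
time: 2.7
tool_pos: [0.5262, 0.1955, 0.0431]
tool_rot: [-0.001, -0.032, 0.999, 0.001]
contact_force: [-1.1, 9.7, 1.9]
gripper_width: 0.151
```

```bash
python3 - <<'E'
from h import *
st(); go((.524,.1945,.041),184)
E
```

```text
t 2.7 p [526.2 195.5  43.1] yaw -176.28 F [-1.1  9.7  1.9] M [ 1.54  0.26 -0.07] w 0.151 q [ 0.22  0.1   1.9   0.    1.14 -1.42] tilt [-0.0013  0.0024]
d cm [ 0.22 -0.08  0.21] r [ 0.002 -0.001 -0.005]
```

Emit:
{"op": "play_rows", "data": {
  "commands": [
    {"dx": 0, "dy": 0.2, "dz": 0.3, "rx": 0, "ry": 0, "rz": 0, "claw": 1},
    {"dx": 0, "dy": 0.3, "dz": 0.6, "rx": 0, "ry": 0, "rz": 0, "claw": 1},
    {"dx": 0, "dy": 0.3, "dz": 0.9, "rx": 0, "ry": 0, "rz": 0, "claw": 1},
    {"dx": 0, "dy": 0.3, "dz": 0.9, "rx": 0, "ry": 0, "rz": 0, "claw": 1},
    {"dx": 0, "dy": 0.3, "dz": 0.9, "rx": 0, "ry": 0, "rz": 0, "claw": 1}
  ]
}}

```text
time: 3.2
tool_pos: [0.5264, 0.1961, 0.0373]
tool_rot: [-0.002, -0.033, 0.999, -0.002]
contact_force: [-9.6, -10.6, 20.3]
gripper_width: 0.154
```

```bash
python3 - <<'E'
from h import *
st()
E
```

```text
t 3.2 p [526.4 196.1  37.3] yaw -176.22 F [ -9.6 -10.6  20.3] M [-1.99  1.7  -0.03] w 0.154 q [ 0.23  0.11  1.9  -0.    1.14 -1.41] tilt [-0.003  -0.0037]
```

Bottomed with 20 N after 5.8 mm. Now let it rise.

Emit:
{"op": "play_rows", "data": {
  "commands": [
    {"dx": 0, "dy": 0, "dz": -0.2, "rx": 0, "ry": 0, "rz": 0, "claw": 1},
    {"dx": 0, "dy": 0, "dz": -0.5, "rx": 0, "ry": 0, "rz": 0, "claw": 1},
    {"dx": 0, "dy": 0, "dz": -0.6, "rx": 0, "ry": 0, "rz": 0, "claw": 1},
    {"dx": 0, "dy": 0, "dz": -0.6, "rx": 0, "ry": 0, "rz": 0, "claw": 1}
  ]
}}

```text
time: 3.6
tool_pos: [0.5262, 0.1958, 0.043]
tool_rot: [-0.002, -0.033, 0.999, -0.002]
contact_force: [-2.0, -1.1, 2.4]
gripper_width: 0.149
```

```bash
python3 - <<'E'
from h import *
st()
E
```

```text
t 3.6 p [526.2 195.8  43. ] yaw -176.21 F [-2.  -1.1  2.4] M [-0.38  0.26  0.  ] w 0.149 q [ 0.23  0.1   1.9  -0.    1.15 -1.41] tilt [-0.0034 -0.0044]
```

Spring back is complete (z back at 43.0, force ≈ 2 N). Now twist clockwise (positive about tool z).

Emit:
{"op": "play_rows", "data": {
  "commands": [
    {"dx": 0, "dy": 0, "dz": -0.04, "rx": 0, "ry": 0, "rz": 0.12, "claw": 1},
    {"dx": 0, "dy": 0, "dz": -0.04, "rx": 0, "ry": 0, "rz": 0.25, "claw": 1},
    {"dx": 0, "dy": 0, "dz": -0.04, "rx": 0, "ry": 0, "rz": 0.38, "claw": 1},
    {"dx": 0, "dy": 0, "dz": -0.04, "rx": 0, "ry": 0, "rz": 0.51, "claw": 1},
    {"dx": 0, "dy": 0, "dz": -0.04, "rx": 0, "ry": 0, "rz": 0.64, "claw": 1}
  ]
}}

```text
time: 4.1
tool_pos: [0.526, 0.1956, 0.0429]
tool_rot: [-0.001, 0.285, 0.958, -0.003]
contact_force: [-2.2, -0.9, 1.9]
gripper_width: 0.153
```

```bash
python3 - <<'E'
from h import *
st()
E
```

```text
t 4.1 p [526.  195.6  42.9] yaw 146.83 F [-2.2 -0.9  1.9] M [-0.31  0.35  0.01] w 0.153 q [ 0.23  0.1   1.9  -0.    1.15 -0.76] tilt [-0.0039 -0.005 ]
```

Emit:
{"op": "play_rows", "data": {
  "commands": [
    {"dx": 0, "dy": 0, "dz": -0.04, "rx": 0, "ry": 0, "rz": 0.13, "claw": 1},
    {"dx": 0, "dy": 0, "dz": -0.04, "rx": 0, "ry": 0, "rz": 0.26, "claw": 1},
    {"dx": 0, "dy": 0, "dz": -0.04, "rx": 0, "ry": 0, "rz": 0.39, "claw": 1},
    {"dx": 0, "dy": 0, "dz": -0.04, "rx": 0, "ry": 0, "rz": 0.52, "claw": 1},
    {"dx": 0, "dy": 0, "dz": -0.04, "rx": 0, "ry": 0, "rz": 0.6, "claw": 1}
  ]
}}

```text
time: 4.6
tool_pos: [0.5257, 0.1956, 0.0428]
tool_rot: [-0.0, 0.557, 0.831, -0.004]
contact_force: [-2.4, 0.0, 1.7]
gripper_width: 0.147
```

```bash
python3 - <<'E'
from h import *
st()
E
```

```text
t 4.6 p [525.7 195.6  42.8] yaw 112.31 F [-2.4  0.   1.7] M [0.04 0.46 0.98] w 0.147 q [ 0.23  0.1   1.9  -0.    1.15 -0.16] tilt [-0.0048 -0.0055]
```

The stop is reached (Mz ≈ 1 N m, turned 72°). I hold briefly, then open to 45 mm and rise.

Emit:
{"op": "play_rows", "data": {
  "commands": [
    {"dx": 0, "dy": 0, "dz": -0.04, "rx": 0, "ry": 0, "rz": 0.06, "claw": 1},
    {"dx": 0, "dy": 0, "dz": -0.04, "rx": 0, "ry": 0, "rz": 0.02, "claw": 1},
    {"dx": 0, "dy": 0, "dz": -0.04, "rx": 0, "ry": 0, "rz": 0.0, "claw": 0.47},
    {"dx": 0, "dy": 0, "dz": -0.04, "rx": 0, "ry": 0, "rz": 0.0, "claw": 0.47},
    {"dx": 0, "dy": 0, "dz": -0.04, "rx": 0, "ry": 0, "rz": 0.0, "claw": 0.47}
  ]
}}

```text
time: 5.1
tool_pos: [0.5257, 0.1956, 0.043]
tool_rot: [-0.0, 0.557, 0.83, -0.003]
contact_force: [-0.5, 0.5, -0.4]
gripper_width: 0.53
```

```bash
python3 - <<'E'
from h import *
st(); go((.5257,.1957,.2),182)
E
```

```text
t 5.1 p [525.7 195.6  43. ] yaw 112.25 F [-0.5  0.5 -0.4] M [-0.01  0.01  0.  ] w 0.53 q [ 0.23  0.1   1.9  -0.    1.15 -0.16] tilt [-0.0046 -0.0051]
d cm [ -0.04  -0.1  -15.7 ] r [-7.000e-03 -1.000e-03 -1.217e+00]
```

Emit:
{"op": "play_rows", "data": {
  "commands": [
    {"dx": 0, "dy": 0, "dz": -3, "rx": 0, "ry": 0, "rz": 0, "claw": 0.47},
    {"dx": 0, "dy": 0, "dz": -7, "rx": 0, "ry": 0, "rz": 0, "claw": 0.47},
    {"dx": 0, "dy": 0, "dz": -11, "rx": 0, "ry": 0, "rz": -0.14, "claw": 0.2},
    {"dx": 0, "dy": 0, "dz": -14, "rx": 0, "ry": 0, "rz": -0.28, "claw": 0},
    {"dx": 0, "dy": 0, "dz": -14, "rx": 0, "ry": 0, "rz": -0.42, "claw": 0}
  ]
}}

```text
time: 5.6
tool_pos: [0.5298, 0.1972, 0.1896]
tool_rot: [0.003, 0.37, 0.929, 0.0]
contact_force: [-0.1, -0.7, 0.2]
gripper_width: 0.996
```

```bash
python3 - <<'E'
from h import *
st(); go((.552,-.05,.2),182)
E
```

```text
t 5.6 p [529.8 197.2 189.6] yaw 136.6 F [-0.1 -0.7  0.2] M [-0. -0. -0.] w 0.996 q [ 0.23 -0.06  1.8  -0.    1.4  -0.59] tilt [ 0.0064 -0.0023]
d cm [-18.61 -16.44  -0.97] r [ 0.     0.007 -0.792]
```

Emit:
{"op": "play_rows", "data": {
  "commands": [
    {"dx": -3.7, "dy": -3.3, "dz": -0.3, "rx": 0, "ry": 0, "rz": -0.14, "claw": 0},
    {"dx": -7.4, "dy": -6.6, "dz": -0.6, "rx": 0, "ry": 0, "rz": -0.28, "claw": 0},
    {"dx": -11.1, "dy": -9.9, "dz": -0.9, "rx": 0, "ry": 0, "rz": -0.42, "claw": 0},
    {"dx": -14.8, "dy": -13.2, "dz": -1, "rx": 0, "ry": 0, "rz": -0.56, "claw": 0},
    {"dx": -18.5, "dy": -16.4, "dz": -1, "rx": 0, "ry": 0, "rz": -0.7, "claw": 0}
  ]
}}

```text
time: 6.1
tool_pos: [0.55, -0.0323, 0.2005]
tool_rot: [0.004, 0.038, 0.999, -0.001]
contact_force: [0.5, 0.1, 0.7]
gripper_width: 0.997
```

```bash
python3 - <<'E'
from h import *
st(); go((.552,-.199,.2),182)
f=grab_frame('scene'); cv2.imwrite('pics/scene4.png',f);crop(f,265,170,90,70,7,'pics/scene4a.png')
f=grab_frame('top'); cv2.imwrite('pics/top4.png',f);crop(f,170,145,180,100,4,'pics/top4a.png')
E
```

```text
t 6.1 p [550.  -32.3 200.5] yaw 175.7 F [0.5 0.1 0.7] M [-0.02 -0.05  0.02] w 0.997 q [-0.19 -0.11  1.82 -0.    1.42 -1.69] tilt [ 0.0077 -0.0022]
d cm [ -1.44 -16.61   0.09] r [-0.002  0.008 -0.11 ]
```

View pics/scene4a.png

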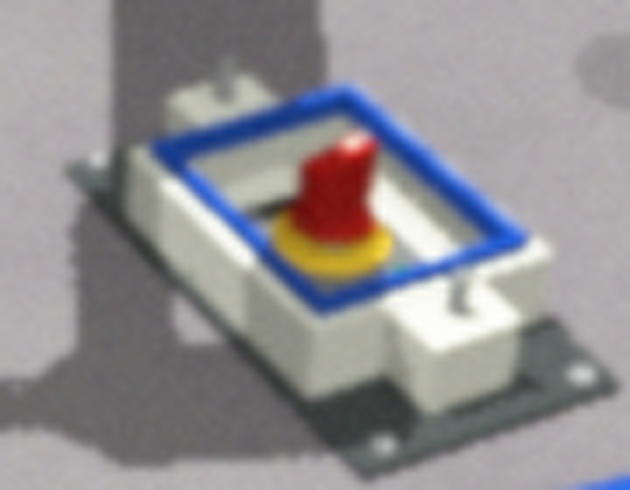

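View pics/top4a.png

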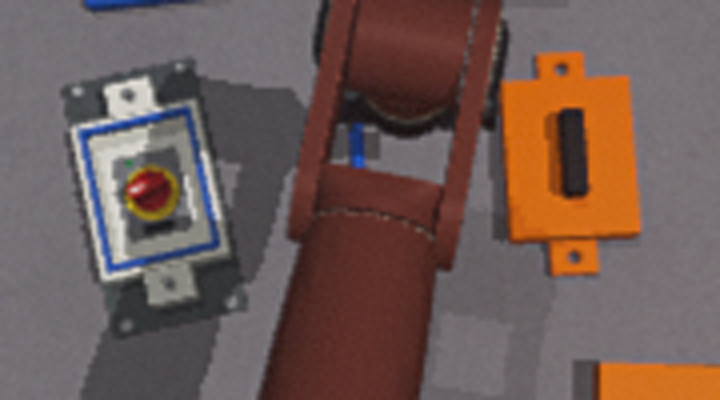

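The bar has turned across the pod (scene4a bar at (335,180), top4a at (150,190)), so the knob is armed. Next I measure the lid in the scene view from its top-face corners and front edge.

```bash
python3 - <<'E'
from h import *
def P_(c,z): uv=(np.array(c)+.5)/7-.5+[150,195]; return onz('scene',uv,z)*1000
C=[P_(c,.04) for c in((74,128),(357,80),(430,298),(120,355))]
for c in C: print(np.round(c,1))
print('mid',np.mean(C,0),[round(np.linalg.norm(C[i]-C[(i+1)%4]),1) for i in range(4)])
# handle top far/near ends z .074 : corners in c4
H=[P_(c,.074) for c in((198,92),(243,87),(279,237),(233,243))]
print(np.round(H,1),'mid',np.mean(H,0))
h=P_((284,404),.014); print('front hole',h)
E
```

```text
[ 481.4 -258.9   40. ]
[ 477.  -139.5   40. ]
[ 627.1 -133.3   40. ]
[ 630.7 -252.3   40. ]
mid [ 554.0636013  -195.97887015   40.        ] [np.float64(119.6), np.float64(150.2), np.float64(119.1), np.float64(149.5)]
[[ 516.4 -207.6   74. ]
 [ 517.5 -189.5   74. ]
 [ 617.8 -187.6   74. ]
 [ 617.1 -204.9   74. ]] mid [ 567.22979366 -197.37656112   74.        ]
front hole [ 644.26720904 -194.24653136   14.        ]
```

Lid size is 150 × 119 mm, so it is the right one. Its centre is about (554, -197.5) and its yaw about 2.2°. Moving above it.

Emit:
{"op": "play_rows", "data": {
  "commands": [
    {"dx": -0.4, "dy": -4, "dz": 0, "rx": 0, "ry": 0.004, "rz": -0.04, "claw": 0},
    {"dx": -0.8, "dy": -8, "dz": 1, "rx": 0, "ry": 0.008, "rz": -0.08, "claw": 0},
    {"dx": -1.3, "dy": -12, "dz": 3, "rx": 0, "ry": 0.008, "rz": -0.113, "claw": 0},
    {"dx": -1.8, "dy": -16.5, "dz": 5.5, "rx": 0, "ry": 0.008, "rz": -0.113, "claw": 0},
    {"dx": -1.8, "dy": -16.5, "dz": 7, "rx": 0, "ry": 0.008, "rz": -0.113, "claw": 0}
  ]
}}

```text
time: 6.7
tool_pos: [0.5543, -0.2048, 0.1293]
tool_rot: [-0.001, -0.011, 1.0, -0.002]
contact_force: [-0.6, 0.5, -0.5]
gripper_width: 1.002
```

```bash
python3 - <<'E'
from h import *
st(); go((.554,-.1975,.045),182.2)
f=grab_frame('scene'); cv2.imwrite('pics/scene5.png',f);crop(f,130,140,100,130,4,'pics/scene5a.png')
E
```

```text
t 6.7 p [ 554.3 -204.8  129.3] yaw -178.75 F [-0.6  0.5 -0.5] M [-0.    0.06 -0.03] w 1.002 q [-0.48  0.06  1.78 -0.    1.3  -2.07] tilt [-0.0015 -0.0043]
d cm [-0.    0.76  8.43] r [-0.004 -0.002 -0.017]
```

View pics/scene5a.png

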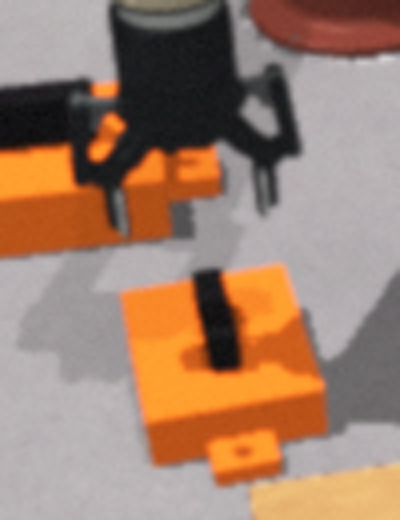

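The gripper is aligned above the handle (scene5a handle (215,315)). Descending.

Emit:
{"op": "play_rows", "data": {
  "commands": [
    {"dx": 0, "dy": 0.75, "dz": 2, "rx": -0.004, "ry": -0.002, "rz": -0.017, "claw": 0},
    {"dx": 0, "dy": 0.75, "dz": 5, "rx": -0.004, "ry": -0.002, "rz": -0.017, "claw": 0},
    {"dx": 0, "dy": 0.75, "dz": 7, "rx": -0.004, "ry": -0.002, "rz": -0.017, "claw": 0},
    {"dx": 0, "dy": 0.75, "dz": 8.3, "rx": -0.004, "ry": -0.002, "rz": -0.017, "claw": 0},
    {"dx": 0, "dy": 0.75, "dz": 8.3, "rx": -0.004, "ry": -0.002, "rz": -0.017, "claw": 0}
  ]
}}

```text
time: 7.25
tool_pos: [0.5509, -0.1926, 0.0413]
tool_rot: [-0.004, -0.02, 1.0, 0.003]
contact_force: [0.9, 0.0, 0.4]
gripper_width: 1.006
```

```bash
python3 - <<'E'
from h import *
st(); go((.554,-.1975,.045),182.2)
f=grab_frame('scene'); cv2.imwrite('pics/scene6.png',f);crop(f,130,140,100,130,4,'pics/scene6a.png')
E
```

```text
t 7.25 p [ 550.9 -192.6   41.3] yaw -177.65 F [0.9 0.  0.4] M [-0.03  0.04 -0.06] w 1.006 q [-0.46  0.15  1.84  0.    1.16 -2.08] tilt [-0.0075  0.0056]
d cm [-0.29 -0.5  -0.38] r [ 0.006 -0.007  0.003]
```

View pics/scene6a.png

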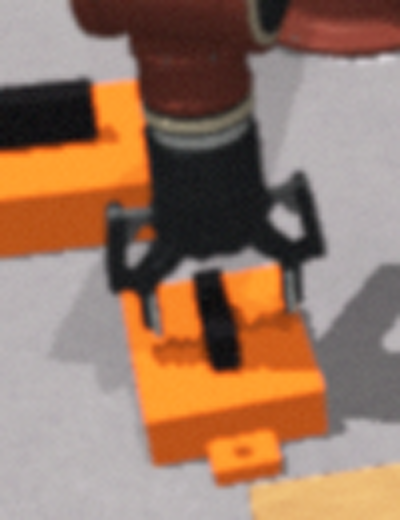

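Fingers straddle the handle. I correct the position and tilt, then let it settle before closing.

Emit:
{"op": "play_rows", "data": {
  "commands": [
    {"dx": -0.3, "dy": -0.5, "dz": -0.3, "rx": 0.006, "ry": -0.007, "rz": 0.003, "claw": 0},
    {"dx": -0.3, "dy": -0.5, "dz": -0.3, "rx": 0.006, "ry": -0.007, "rz": 0.003, "claw": 0},
    {"dx": -0.3, "dy": -0.5, "dz": -0.3, "rx": 0.006, "ry": -0.007, "rz": 0.003, "claw": 0}
  ]
}}

```text
time: 7.6
tool_pos: [0.5562, -0.1989, 0.0475]
tool_rot: [0.002, -0.019, 1.0, -0.001]
contact_force: [0.1, -1.1, -0.7]
gripper_width: 0.996
```

```bash
python3 - <<'E'
from h import *
st(); go((.554,-.1975,.0445),182.2)
E
```

```text
t 7.6 p [ 556.2 -198.9   47.5] yaw -177.84 F [ 0.1 -1.1 -0.7] M [ 0.02 -0.03  0.01] w 0.996 q [-0.47  0.15  1.83 -0.    1.15 -2.08] tilt [ 0.0047 -0.0027]
d cm [0.22 0.15 0.3 ] r [-0.003  0.005 -0.001]
```

Emit:
{"op": "play_rows", "data": {
  "commands": [
    {"dx": 0.15, "dy": 0.1, "dz": 0.2, "rx": -0.003, "ry": 0.004, "rz": -0.001, "claw": 0},
    {"dx": 0.15, "dy": 0.1, "dz": 0.2, "rx": -0.003, "ry": 0.004, "rz": -0.001, "claw": 0.3},
    {"dx": 0.15, "dy": 0.1, "dz": 0.2, "rx": -0.003, "ry": 0.004, "rz": -0.001, "claw": 0.6}
  ]
}}

```text
time: 7.9
tool_pos: [0.5546, -0.1979, 0.0455]
tool_rot: [0.0, -0.019, 1.0, 0.0]
contact_force: [0.0, 0.4, 1.2]
gripper_width: 0.693
```

```bash
python3 - <<'E'
from h import *
st(); go((.554,-.1975,.0445),182.2)
E
```

```text
t 7.9 p [ 554.6 -197.9   45.5] yaw -177.79 F [0.  0.4 1.2] M [ 0.    0.01 -0.04] w 0.693 q [-0.47  0.15  1.83  0.    1.15 -2.08] tilt [0.0005 0.0002]
d cm [0.06 0.05 0.1 ] r [0.    0.001 0.   ]
```

Excellent: level and centred. Close on it.

Emit:
{"op": "play_rows", "data": {
  "commands": [
    {"dx": 0, "dy": 0, "dz": 0.1, "rx": 0, "ry": 0, "rz": 0, "claw": 0.7},
    {"dx": 0, "dy": 0, "dz": 0.1, "rx": 0, "ry": 0, "rz": 0, "claw": 0.9},
    {"dx": 0, "dy": 0, "dz": 0.1, "rx": 0, "ry": 0, "rz": 0, "claw": 1},
    {"dx": 0, "dy": 0, "dz": 0.1, "rx": 0, "ry": 0, "rz": 0, "claw": 1},
    {"dx": 0, "dy": 0, "dz": 0.1, "rx": 0, "ry": 0, "rz": 0, "claw": 1}
  ]
}}

```text
time: 8.4
tool_pos: [0.5547, -0.198, 0.0445]
tool_rot: [0.0, -0.019, 1.0, 0.0]
contact_force: [0.1, -0.2, 0.1]
gripper_width: 0.248
```

```bash
python3 - <<'E'
from h import *
st(); go((.554,-.1975,.0445),182.2)
f=grab_frame('scene'); cv2.imwrite('pics/scene7.png',f);crop(f,140,160,90,110,5,'pics/scene7a.png')
E
```

```text
t 8.4 p [ 554.7 -198.    44.5] yaw -177.79 F [ 0.1 -0.2  0.1] M [-0.05 -0.07 -0.02] w 0.248 q [-0.47  0.15  1.83  0.    1.15 -2.08] tilt [0.0006 0.    ]
d cm [ 0.07  0.06 -0.  ] r [-0.     0.001  0.   ]
```

View pics/scene7a.png

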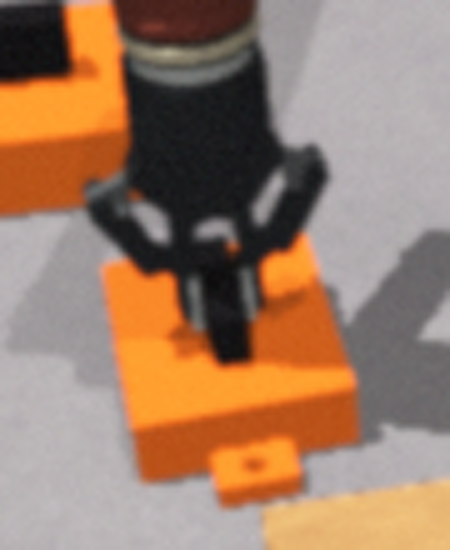

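Gripped: the opening of 21 mm matches the 22 mm handle, and the tool is level. Lifting.

Emit:
{"op": "play_rows", "data": {
  "commands": [
    {"dx": 0, "dy": 0, "dz": -1, "rx": 0, "ry": 0, "rz": 0, "claw": 1},
    {"dx": 0, "dy": 0, "dz": -3.5, "rx": 0, "ry": 0, "rz": 0, "claw": 1},
    {"dx": 0, "dy": 0, "dz": -6.5, "rx": 0, "ry": 0, "rz": 0, "claw": 1},
    {"dx": 0, "dy": 0, "dz": -9.5, "rx": 0, "ry": 0, "rz": 0, "claw": 1},
    {"dx": 0, "dy": 0, "dz": -12, "rx": 0, "ry": 0, "rz": 0, "claw": 1}
  ]
}}

```text
time: 8.95
tool_pos: [0.5544, -0.1978, 0.1661]
tool_rot: [0.0, -0.019, 1.0, 0.0]
contact_force: [-0.2, -0.5, -4.0]
gripper_width: 0.246
```

```bash
python3 - <<'E'
from h import *
st(); go((.5256,.1957,.165),192.7)
E
```

```text
t 8.95 p [ 554.4 -197.8  166.1] yaw -177.79 F [-0.2 -0.5 -4. ] M [-0.02 -0.05 -0.01] w 0.246 q [-0.47  0.02  1.76  0.    1.36 -2.08] tilt [0.0008 0.0002]
d cm [ 1.36 39.43  0.12] r [ 0.     0.001 -0.183]
```

Emit:
{"op": "play_rows", "data": {
  "commands": [
    {"dx": 0, "dy": 3, "dz": 0, "rx": 0, "ry": 0, "rz": -0.01, "claw": 1},
    {"dx": 0.2, "dy": 7, "dz": 0, "rx": 0, "ry": 0, "rz": -0.03, "claw": 1},
    {"dx": 0.4, "dy": 11.5, "dz": 0, "rx": 0, "ry": 0, "rz": -0.05, "claw": 1},
    {"dx": 0.5, "dy": 16, "dz": 0, "rx": 0, "ry": 0, "rz": -0.07, "claw": 1},
    {"dx": 0.7, "dy": 20, "dz": 0, "rx": 0, "ry": 0, "rz": -0.09, "claw": 1}
  ]
}}

```text
time: 9.45
tool_pos: [0.5387, 0.0039, 0.166]
tool_rot: [-0.0, -0.065, 0.998, 0.0]
contact_force: [0.7, 0.3, -3.3]
gripper_width: 0.25
```

```bash
python3 - <<'E'
from h import *
st(); go((.5256,.1957,.165),192.7)
E
```

```text
t 9.45 p [538.7   3.9 166. ] yaw -172.57 F [ 0.7  0.3 -3.3] M [ 0.01  0.01 -0.04] w 0.25 q [-0.13 -0.1   1.88  0.    1.37 -1.83] tilt [-0.0001  0.0008]
d cm [-1.18 19.19  0.12] r [ 0.001  0.    -0.092]
```

Emit:
{"op": "play_rows", "data": {
  "commands": [
    {"dx": -0.2, "dy": 5, "dz": 0, "rx": 0, "ry": 0, "rz": -0.03, "claw": 1},
    {"dx": -0.5, "dy": 10, "dz": 0, "rx": 0, "ry": 0, "rz": -0.06, "claw": 1},
    {"dx": -0.9, "dy": 14.5, "dz": 0, "rx": 0, "ry": 0, "rz": -0.092, "claw": 1},
    {"dx": -1.2, "dy": 18, "dz": 0, "rx": 0, "ry": 0, "rz": -0.092, "claw": 1},
    {"dx": -1.2, "dy": 19.2, "dz": 0, "rx": 0, "ry": 0, "rz": -0.092, "claw": 1}
  ]
}}

```text
time: 9.95
tool_pos: [0.5245, 0.1989, 0.166]
tool_rot: [-0.001, -0.112, 0.994, 0.001]
contact_force: [0.3, -0.8, -3.8]
gripper_width: 0.247
```

```bash
python3 - <<'E'
from h import *
st(); go((.5256,.1957,.165),192.7)
E
```

```text
t 9.95 p [524.5 198.9 166. ] yaw -167.09 F [ 0.3 -0.8 -3.8] M [-0.   -0.03 -0.02] w 0.247 q [ 0.23 -0.05  1.83  0.    1.37 -1.57] tilt [-0.0013  0.0017]
d cm [-0.03 -0.34  0.1 ] r [ 0.002 -0.001  0.004]
```

Settle, lower to leave the underside about 80 mm up, then look.

Emit:
{"op": "play_rows", "data": {
  "commands": [
    {"dx": 0, "dy": -0.3, "dz": 1.5, "rx": 0.001, "ry": 0, "rz": 0.003, "claw": 1},
    {"dx": 0, "dy": -0.3, "dz": 3, "rx": 0.001, "ry": 0, "rz": 0.003, "claw": 1},
    {"dx": 0, "dy": -0.3, "dz": 4, "rx": 0.001, "ry": 0, "rz": 0.003, "claw": 1},
    {"dx": 0, "dy": -0.3, "dz": 4, "rx": 0.001, "ry": 0, "rz": 0.003, "claw": 1},
    {"dx": 0, "dy": -0.3, "dz": 4, "rx": 0.001, "ry": 0, "rz": 0.003, "claw": 1}
  ]
}}

```text
time: 10.45
tool_pos: [0.525, 0.195, 0.1252]
tool_rot: [-0.001, -0.11, 0.994, 0.0]
contact_force: [0.1, -0.0, -3.5]
gripper_width: 0.247
```

```bash
python3 - <<'E'
from h import *
st(); go((.5256,.1957,.165),192.7)
f=grab_frame('scene'); cv2.imwrite('pics/scene8.png',f);crop(f,260,140,100,105,6,'pics/scene8a.png')
f=grab_frame('top'); cv2.imwrite('pics/top8.png',f);crop(f,165,140,80,95,6,'pics/top8a.png')
E
```

```text
t 10.45 p [525.  195.  125.2] yaw -167.36 F [ 0.1 -0.  -3.5] M [ 0.02 -0.01  0.01] w 0.247 q [ 0.22 -0.01  1.86  0.    1.29 -1.57] tilt [-0.0026  0.0003]
d cm [-0.07  0.06 -3.99] r [ 0.001 -0.002 -0.001]
```

View pics/scene8a.png

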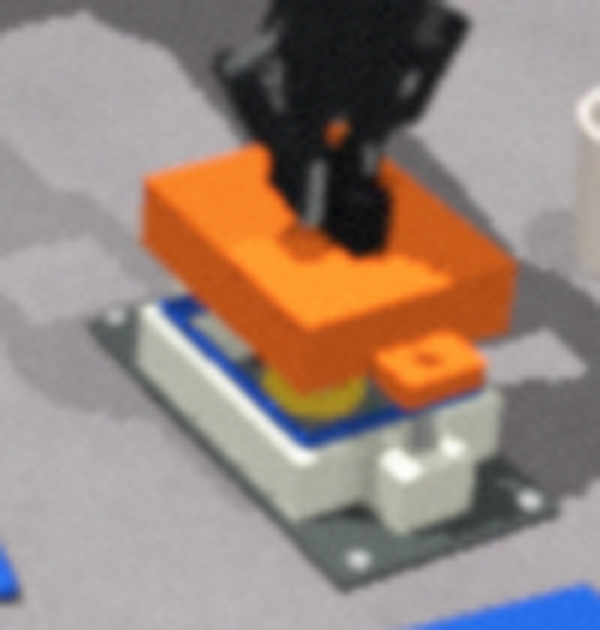

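View pics/top8a.png

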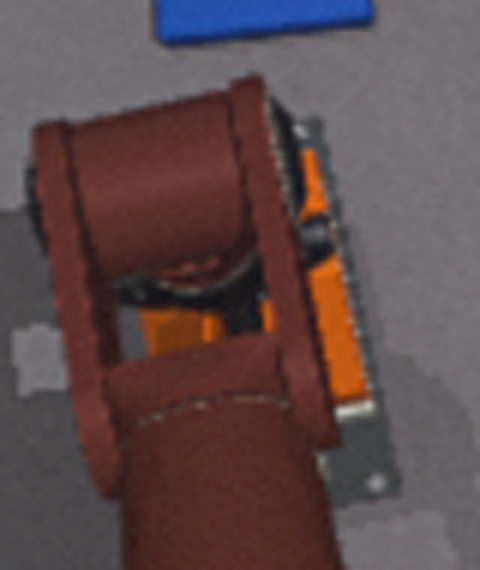

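The lid hovers level above the base. The front ear hole is at scene8a (430,360), with the dowel below it at (425,430). Next I compute the offset.

```bash
python3 - <<'E'
from h import *
f=cv2.imread('pics/scene8.png'); s,c,R=cur()
crop(f,318,190,30,40,16,'pics/scene8b.png')
f0=cv2.imread('pics/scene4.png'); crop(f0,318,190,30,40,16,'pics/scene4b.png')
E
```

```text
(no output)
```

View pics/scene8b.png

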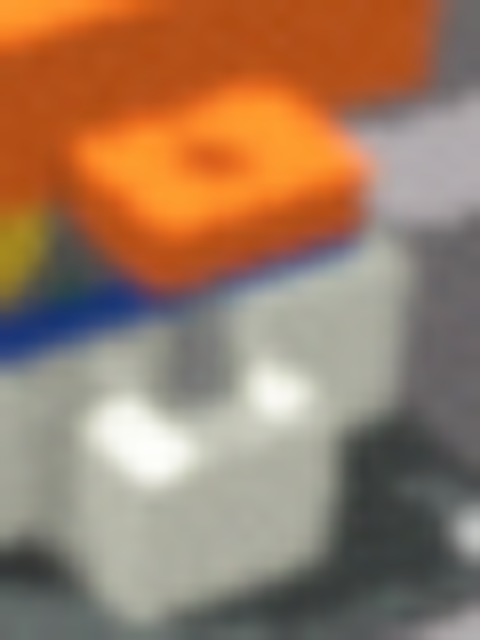

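View pics/scene4b.png

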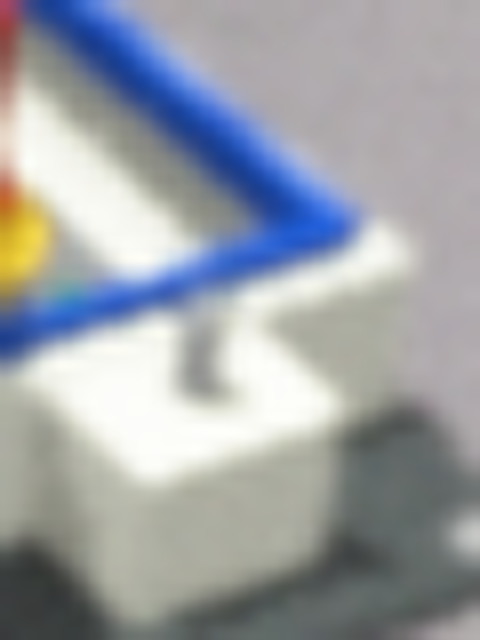

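```bash
python3 - <<'E'
from h import *
def W(c,z): return onz('scene',(np.array(c)+.5)/16-.5+[318,190],z)*1000
zt=.1252-.0445+.014
hole=W((217,157),zt); C=W((368,168),zt);D=W((160,235),zt)
d=W((208,390),.042); C2=W((340,403),.042);D2=W((140,487),.042)
for n,v in zip(('hole','C','D','dow','C2','D2'),(hole,C,D,d,C2,D2)): print(n,np.round(v,1))
a=np.radians(12.7); e=np.array([np.cos(a),np.sin(a),0]);n=np.array([-np.sin(a),np.cos(a),0])
for l,v in(('hole-dow',hole-d),('C',C-C2),('D',D-D2)): print(l,round(v@e,1),round(v@n,1))
s,c,R=cur(); print('expected hole from TCP',np.round(c*1000+91*e,1),' expected dowel',np.round(np.array([525.6,195.7,0])+91*e,1), 'CD dir',np.degrees(np.arctan2(*(C-D)[1::-1]))-90,np.degrees(np.arctan2(*(C2-D2)[1::-1]))-90)
E
```

```text
hole [613.6 215.7  94.7]
C [623.4 240.1  94.7]
D [633.1 196.8  94.7]
dow [613.  219.9  42. ]
C2 [622.6 241.4  42. ]
D2 [636.7 196.9  42. ]
hole-dow -0.4 -4.2
C 0.4 -1.4
D -3.6 0.7
expected hole from TCP [614.6 215.5 126.6]  expected dowel [614.4 215.7   0. ] CD dir 12.65698012376275 17.54082023807159
```

Vision agrees with the knob-derived centre to about 1 mm, so I go down gently with force checks. Expected TCP z is 107.5 at the tips, 92.5 on the seal and 86.5 shut.

Emit:
{"op": "play_rows", "data": {
  "commands": [
    {"dx": -0.1, "dy": 0.05, "dz": 0.5, "rx": 0.001, "ry": -0.002, "rz": -0.001, "claw": 1},
    {"dx": -0.1, "dy": 0.05, "dz": 1, "rx": 0.001, "ry": -0.002, "rz": -0.001, "claw": 1},
    {"dx": -0.1, "dy": 0.05, "dz": 1.4, "rx": 0.001, "ry": -0.002, "rz": -0.001, "claw": 1},
    {"dx": -0.1, "dy": 0.05, "dz": 1.5, "rx": 0.001, "ry": -0.002, "rz": -0.001, "claw": 1},
    {"dx": -0.1, "dy": 0.05, "dz": 1.5, "rx": 0.001, "ry": -0.002, "rz": -0.001, "claw": 1}
  ]
}}

```text
time: 11.05
tool_pos: [0.5263, 0.1963, 0.1111]
tool_rot: [0.001, -0.111, 0.994, 0.0]
contact_force: [0.2, 0.2, -4.3]
gripper_width: 0.251
```

```bash
python3 - <<'E'
from h import *
st(); go((.5260,.1958,.100),192.7)
E
```

```text
t 11.05 p [526.3 196.3 111.1] yaw -167.26 F [ 0.2  0.2 -4.3] M [-0.02  0.02 -0.01] w 0.251 q [ 0.22  0.01  1.87 -0.    1.27 -1.57] tilt [0.0013 0.0002]
d cm [ 0.05 -0.04  1.11] r [-0.     0.001  0.001]
```

Emit:
{"op": "play_rows", "data": {
  "commands": [
    {"dx": 0.03, "dy": -0.04, "dz": 0.3, "rx": 0, "ry": 0, "rz": 0.0, "claw": 1},
    {"dx": 0.03, "dy": -0.04, "dz": 0.6, "rx": 0, "ry": 0, "rz": 0.0, "claw": 1},
    {"dx": 0.03, "dy": -0.04, "dz": 0.9, "rx": 0, "ry": 0, "rz": 0.0, "claw": 1},
    {"dx": 0.03, "dy": -0.04, "dz": 0.9, "rx": 0, "ry": 0, "rz": 0, "claw": 1}
  ]
}}

```text
time: 11.45
tool_pos: [0.5257, 0.1956, 0.1013]
tool_rot: [0.0, -0.111, 0.994, -0.0]
contact_force: [0.8, -0.2, -3.2]
gripper_width: 0.247
```

```bash
python3 - <<'E'
from h import *
st(); go((.5260,.1958,.100),192.7)
E
```

```text
t 11.45 p [525.7 195.6 101.3] yaw -167.26 F [ 0.8 -0.2 -3.2] M [ 0.01  0.01 -0.03] w 0.247 q [ 0.22  0.02  1.87 -0.    1.25 -1.57] tilt [ 0.     -0.0001]
d cm [-0.04  0.01  0.13] r [-0.    -0.     0.001]
```

The underside is 6 mm below the tips with no contact force, so the holes have taken the dowels. A quick look to confirm, then further down.

```bash
python3 - <<'E'
from h import *
f=grab_frame('scene'); cv2.imwrite('pics/scene9.png',f);crop(f,265,150,85,85,7,'pics/scene9a.png')
E
```

```text
(no output)
```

View pics/scene9a.png

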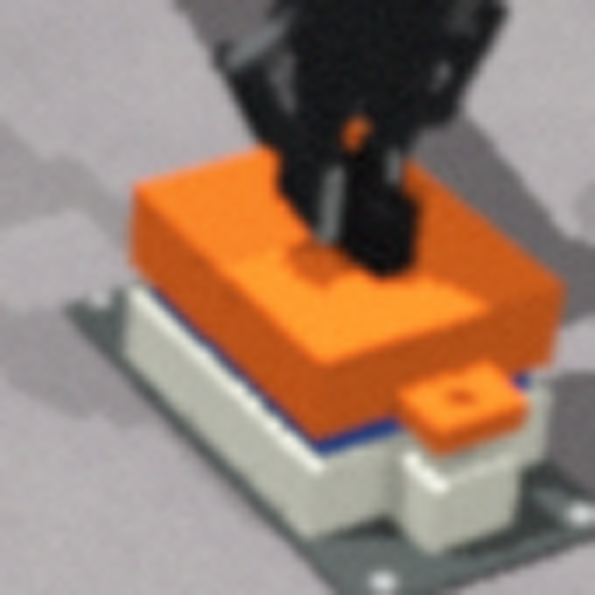

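Emit:
{"op": "play_rows", "data": {
  "commands": [
    {"dx": 0, "dy": 0, "dz": 0.3, "rx": 0, "ry": 0, "rz": 0.0, "claw": 1},
    {"dx": 0, "dy": 0, "dz": 0.6, "rx": 0, "ry": 0, "rz": 0.0, "claw": 1},
    {"dx": 0, "dy": 0, "dz": 0.8, "rx": 0, "ry": 0, "rz": 0.0, "claw": 1},
    {"dx": 0, "dy": 0, "dz": 0.8, "rx": 0, "ry": 0, "rz": 0, "claw": 1}
  ]
}}

```text
time: 11.9
tool_pos: [0.5256, 0.1957, 0.0932]
tool_rot: [-0.0, -0.111, 0.994, -0.0]
contact_force: [-0.3, -0.2, -3.7]
gripper_width: 0.25
```

```bash
python3 - <<'E'
from h import *
st(); go((.5260,.1958,.0865),192.7)
E
```

```text
t 11.9 p [525.6 195.7  93.2] yaw -167.26 F [-0.3 -0.2 -3.7] M [-0.02  0.06  0.01] w 0.25 q [ 0.22  0.03  1.88 -0.    1.23 -1.57] tilt [-0.0001 -0.0001]
d cm [-0.04  0.    0.67] r [-0.    -0.     0.001]
```

Still free-sliding and level. Now press into the seal.

Emit:
{"op": "play_rows", "data": {
  "commands": [
    {"dx": 0, "dy": 0, "dz": 0.2, "rx": 0, "ry": 0, "rz": 0.0, "claw": 1},
    {"dx": 0, "dy": 0, "dz": 0.4, "rx": 0, "ry": 0, "rz": 0.0, "claw": 1},
    {"dx": 0, "dy": 0, "dz": 0.6, "rx": 0, "ry": 0, "rz": 0.0, "claw": 1},
    {"dx": 0, "dy": 0, "dz": 0.8, "rx": 0, "ry": 0, "rz": 0, "claw": 1},
    {"dx": 0, "dy": 0, "dz": 0.9, "rx": 0, "ry": 0, "rz": 0, "claw": 1}
  ]
}}

```text
time: 12.4
tool_pos: [0.5261, 0.1958, 0.0864]
tool_rot: [-0.0, -0.111, 0.994, -0.0]
contact_force: [-8.9, -1.9, 15.6]
gripper_width: 0.249
```

```bash
python3 - <<'E'
from h import *
st(); go((.5260,.1958,.0865),192.7)
E
```

```text
t 12.4 p [526.1 195.8  86.4] yaw -167.26 F [-8.9 -1.9 15.6] M [-0.37  1.36 -0.  ] w 0.249 q [ 0.22  0.04  1.88 -0.    1.22 -1.57] tilt [-0.     -0.0002]
d cm [ 0.01  0.   -0.01] r [-0.    -0.     0.001]
```

Underside ≈ 41.9 mm, so the seam is shut with about 19 N on the base. I hold with a little more press and relieve the sideways load.

Emit:
{"op": "play_rows", "data": {
  "commands": [
    {"dx": 0.1, "dy": 0, "dz": 0.28, "rx": 0, "ry": 0, "rz": 0.0, "claw": 1},
    {"dx": 0.15, "dy": 0, "dz": 0.3, "rx": 0, "ry": 0, "rz": 0.0, "claw": 1},
    {"dx": 0.15, "dy": 0, "dz": 0.3, "rx": 0, "ry": 0, "rz": 0.0, "claw": 1},
    {"dx": 0.15, "dy": 0, "dz": 0.3, "rx": 0, "ry": 0, "rz": 0, "claw": 1},
    {"dx": 0.15, "dy": 0, "dz": 0.3, "rx": 0, "ry": 0, "rz": 0, "claw": 1}
  ]
}}

```text
time: 12.9
tool_pos: [0.5261, 0.1958, 0.0864]
tool_rot: [0.001, -0.111, 0.994, 0.0]
contact_force: [-3.9, -0.6, 11.2]
gripper_width: 0.246
```

```bash
python3 - <<'E'
from h import *
st(); go((.5260,.1958,.0865),192.7)
f=grab_frame('scene'); cv2.imwrite('pics/scene10.png',f);crop(f,265,150,85,85,7,'pics/scene10a.png')
f=grab_frame('top'); cv2.imwrite('pics/top10.png',f)
st()
E
```

```text
t 12.9 p [526.1 195.8  86.4] yaw -167.25 F [-3.9 -0.6 11.2] M [-0.21  0.85 -0.01] w 0.246 q [ 0.22  0.04  1.88 -0.    1.22 -1.57] tilt [0.0029 0.0004]
d cm [ 0.01  0.   -0.01] r [-0.     0.003  0.001]
t 13.0 p [526.1 195.8  86.4] yaw -167.25 F [-3.5 -1.4 11.5] M [-0.17  0.83  0.  ] w 0.25 q [ 0.22  0.04  1.88 -0.    1.22 -1.57] tilt [0.0029 0.0003]
```

View pics/scene10a.png

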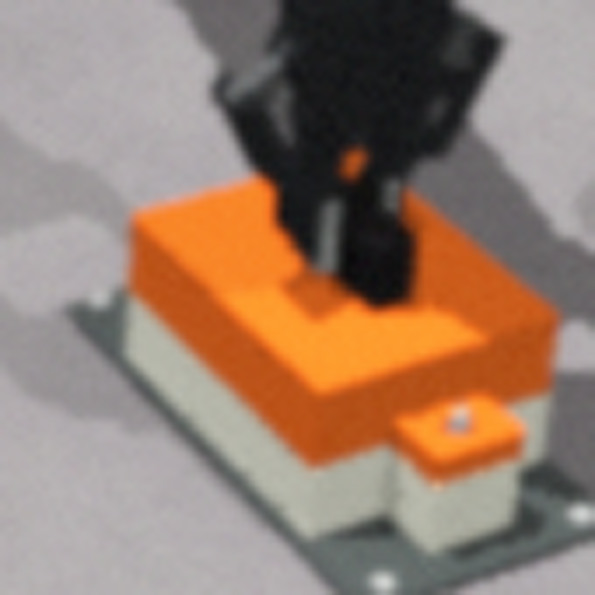

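View pics/top10.png

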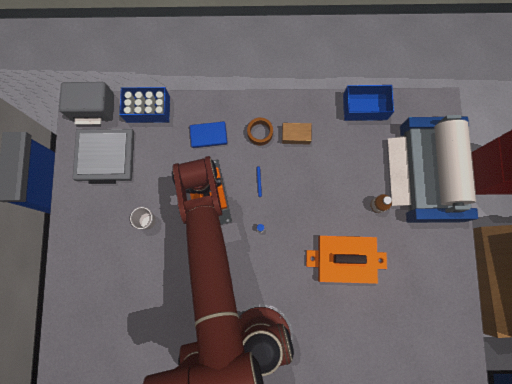

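The seam is shut and the dowel shows through the ear at (460,418). The seal alone may take 12 N, so I press harder to get a margin on the rim.

Emit:
{"op": "play_rows", "data": {
  "commands": [
    {"dx": 0.12, "dy": 0, "dz": 0.35, "rx": 0, "ry": 0.002, "rz": 0.0, "claw": 1},
    {"dx": 0.12, "dy": 0, "dz": 0.45, "rx": 0, "ry": 0.002, "rz": 0.0, "claw": 1},
    {"dx": 0.12, "dy": 0, "dz": 0.55, "rx": 0, "ry": 0.002, "rz": 0.0, "claw": 1},
    {"dx": 0.12, "dy": 0, "dz": 0.55, "rx": 0, "ry": 0.002, "rz": 0, "claw": 1},
    {"dx": 0.12, "dy": 0, "dz": 0.55, "rx": 0, "ry": 0.002, "rz": 0, "claw": 1}
  ]
}}

```text
time: 13.5
tool_pos: [0.5261, 0.1958, 0.0864]
tool_rot: [0.001, -0.111, 0.994, -0.0]
contact_force: [-13.8, -4.9, 24.5]
gripper_width: 0.247
```

```bash
python3 - <<'E'
from h import *
st()
E
```

```text
t 13.5 p [526.1 195.8  86.4] yaw -167.24 F [-13.8  -4.9  24.5] M [-0.57  2.23 -0.09] w 0.247 q [ 0.22  0.04  1.88 -0.    1.22 -1.57] tilt [ 0.0019 -0.0002]
```

Pressed with 24.5 N, level within 0.002 rad and steady. One last stability look, then hand in.

```bash
python3 - <<'E'
from h import *
for _ in range(4): f=grab_frame('scene')
st(); cv2.imwrite('pics/scene11.png',f);crop(f,265,150,85,85,7,'pics/scene11a.png')
E
```

```text
t 13.7 p [526.1 195.8  86.4] yaw -167.24 F [-12.6  -3.3  24.6] M [-0.57  2.22 -0.02] w 0.248 q [ 0.22  0.04  1.88 -0.    1.22 -1.57] tilt [ 0.0019 -0.0002]
```

View pics/scene11a.png

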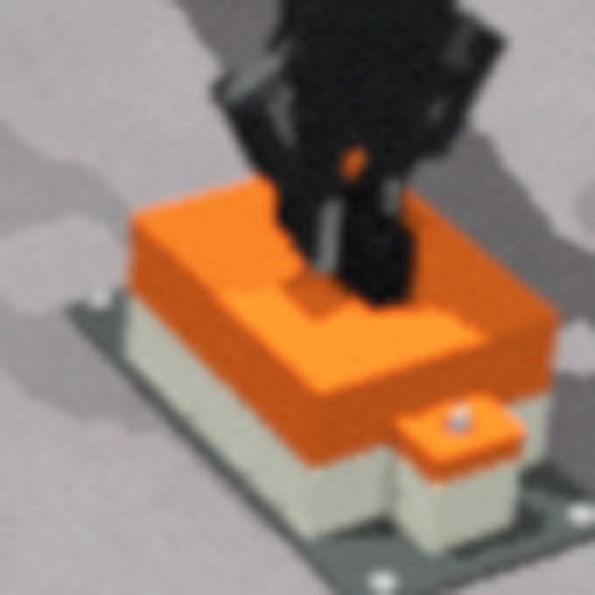

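The picture shows no blue seal visible, the seam shut along both visible sides, and the dowel tip through the ear at (460,418).

```bash
python3 - <<'E'
from h import *
print(ticket.job_done()); st()
E
```

```text
the job is handed in; nothing more can be done
None
the job is handed in; nothing more can be done
```

I handed the job in at about 13.7 s with the arm still pressing the lid shut. The hand-in gives no verdict, so the results below are from my own checks.

**Knob:** I gripped the bar and pushed it down 5.8 mm to a hard stop at 20 N. It then came back up to its starting height. I turned it clockwise about 72° until it resisted at 1 N m, and the later pictures show the bar lying across the pod.

**Upper half:** I took the smaller orange part (measured 150 × 119 mm) and lowered it onto the dowels, which went in without any side force. I then pressed it down until its underside was about 41.9 mm above the table.

**Last checks:**
- **Push:** steady at about 24.6 N down, plus the lid's own weight.
- **Level:** the tool is within 0.002 rad of vertical.
- **Seam:** no blue seal shows on the two sides I can see, and the near dowel shows through its ear. The other two sides and the far dowel were hidden from view.
- **Bystanders:** they look unmoved in the last top picture, though I compared them only by eye.

**What disagreed:**
- **Camera positions:** the two views differed by about 4 mm on the base centre. I used the position found by gripping the knob, which matched the scene camera to about 1 mm.
- **Knob stop angle:** the tool stopped about 3° past the angle I expected, most likely from the pads giving slightly on the bar.
- **Sideways load:** about 13 N stays on the dowels while pressing. I left it because the position and level held steady.

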